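# Line up the sample carriage and lock it to one click

### The job

Slide the sample carriage along its rail until its small side point is in line with the steel reference pointer standing on the base plate (the square post, not the round stud). Then lock the carriage there by pushing its clamp lever clockwise, seen from above, until the torque-limiting lever clicks; stop at the first click, without a second one, and leave the lever clicked over and the carriage in line. Do not disturb the bottle, jar, screwdriver and gauge block lying about.

Things in the scene. Friction and masses are not known exactly. Their poses are not given: they have to be found in the camera images.
- base: Flat aluminium instrument base plate, 220 x 380 x 20 mm, fixed on the bench; origin at the centre of its underside. A 40 mm wide rail, top 40 mm above the bench, runs along its y axis through its centre; its x axis points across the rail, away from the robot at yaw 0; z up. Place and yaw vary.
- pointer_tip (a point): Tip of the fixed reference pointer: a square steel post 20 x 24 x 50 mm on the far (+x) side of the base plate, 100 mm from the rail's centre line, with a small wedge near its top aiming at the rail. This point is the wedge's tip, 64 mm above the bench. The round-headed stud also on that side, 45 mm high, has no meaning. Which of the two stands at which end varies.
- carriage_tip (a point): Tip of the steel wedge on the carriage's +x side, 64 mm above the bench. In line: same position along the base's y as pointer_tip (about 4 mm apart in x). The carriage is a black block 120 (x) x 80 (y) x 30 mm, top 70 mm above the bench; it slides along the rail 130 mm either way from the base's middle, needs about 8 N to push, and stays where it is left.
- sample_table (a point): Centre of the square sample table carried by the carriage on a column: plate 70 x 70 x 12 mm, from 125 to 137 mm above the bench, its sides parallel to the base's axes; axes as the base. Its +y and -y edges are good places to push the carriage; the clamp lever passes lower than the plate.
- lever_axis (a point): On the upright axis of the clamp screw and lever, 94 mm above the bench, half-way up the lever; on the carriage, 35 mm to the -x (robot) side of the rail's centre line. The lever's round head there, which hides the clutch, is 84 mm across, its top 106 mm above the bench, with a 6 mm high cap nut on top.
- lever_grip (a point): Centre of the clamp lever's rubber grip (22 x 50 x 22 mm), 94 mm above the bench, 125 mm from lever_axis. The lever is a level bar 14 mm thick, 20 mm tall, free end 150 mm from the axis, pointing roughly to the base's +y (point y axis points outward along it). It starts swung back to the robot's side and tightens clockwise seen from above: the free end moves to the base's +x.
- clamp (a joint): Turn of the clamp screw in rad, growing clockwise (tightening): loose at 0, tight against its stop at 0.8. It runs in with little torque (about 0.25 N m, 2 to 3 N at the grip). The lever's direction when tight differs from run to run by up to 0.2 rad either way about 0.1 rad past the base's +y.
- lever (a joint): Slip of the lever past the screw in rad: 0 before any click, 0.3 after one, 0.6 after two. With the screw tight, torque rises to about 0.9 N m (7 N at the grip) while the lever yields 0.075 rad; then the clutch slips, the lever swings ahead by itself to 0.3 (some 25 mm at the grip) within a quarter second, the push falls to nothing, and it stays. Pushing on as far again makes the second click.
- dropper_mid (a point): Small amber bottle standing on the bench, 36 mm wide, 75 mm high; point half-way up. Leave alone.
- jar_mid (a point): Small clear jar with white lid standing on the bench, 50 mm wide, 50 mm high; point half-way up. Leave alone.
- driver_grip (a point): Screwdriver, 150 mm long, lying on the bench; point on its handle. Leave alone.
- gauge_mid (a point): Steel gauge block 30 x 20 x 18 mm lying on the base plate near the rail on the robot's side; point at its centre. Leave alone.

How it is judged (in metres and radians):
On the way, in this order (a step that is already met when the one before it is completed fails the run):
1. the carriage's point is in line with the pointer within 5 mm along the rail (y of carriage_tip in the frame of pointer_tip between -0.005 and 0.005 m), for 0.2 s.
2. the clamp screw is tight and the lever has clicked (value of joint clamp above 0.74 rad and value of joint lever above 0.22 rad), for 0.1 s.
At the end, for the whole second after the job is handed in: The carriage's point is in line with the pointer within 5 mm along the rail, the clamp screw is tight (above 0.74 rad), and the lever rests one click over (slip 0.22 to 0.37 rad) (all of step 1 and all of step 2 and value of joint lever below 0.37 rad and velocity of joint lever between -0.1 and 0.1 rad/s); the robot touches nothing.
It fails at once if the lever is pushed into a second click (value of joint lever above 0.45 rad).
It fails at once if the bottle, jar, screwdriver or gauge block is moved by more than 20 mm (distance of any of dropper_mid, jar_mid, driver_grip, gauge_mid from where it was at the start of the episode above 0.02 m).
It also fails if it takes over 58 s, if anything falls off the work surface, if the arm or the gripper's body presses on something with over 40 N, if the wrist force passes 120 N, or if a joint passes its speed limit or range.

### The arm

A 7-joint arm with a two-finger parallel gripper is mounted at the origin on the work surface. World frame = base frame: x ahead of the robot, y to its left, z up, the work surface at z = 0. Lengths are in m, angles in degrees, forces in N, time in s.
With the tool pointing down it reaches from about 0.425 to 0.875 m from the base axis. Payload 4.7 kg.
Tool frame: the origin (TCP) lies at the very end of the fingers, on their centre line; the grasp point (between the pads) lies 19 mm behind it (pinch_z is the distance from the TCP to the grasp point, in m); z points along the fingers, y is the direction in which the jaws open and shut (so a half turn about z gives the same grasp; the last joint's range is limited). The gripper opens to 87 mm and grips with 3 to 60 N. Pads are 19 mm wide; open, the fingers measure 117 mm over their backs; the gripper's body (75 mm by 190 mm) begins 51 mm behind the grasp point.
Start: joints at [76.095, 18.392, -4.016, 83.108, 1.295, 78.541, -3.26], TCP at [0.165, -0.629, 0.223] pointing down, gripper open.
Joint ranges: [-163.93, 163.93], [-17.29, 119.83], [-79.2, 71.16], [3.27, 140.29], [-89.18, 269.18], [5.43, 117.66], [-154.24, 154.24]. Speed limits (degrees/s): [147.25, 147.25, 180, 180, 180, 180, 180].

### API

Orientations are given as [roll, pitch, yaw] about the fixed x, y, z axes, in that order (R = Rz(yaw) Ry(pitch) Rx(roll)).
In Python, from cell import get_obs, read_camera, camera_params, sign_off, pinch_z gives the robot as it stands.
- The arm moves only by the shell command python3 -m handwheel 'ROWS' [FORCE]. ROWS is JSON, a list of rows, each a list of 5 numbers: the finger opening in m, from 0 to 0.087, then the shift along the tool's x, y, z in m, then the turn about the tool's z in rad. In form: [[jaw, tx, ty, tz, twist], ...]. A call has 1 to 20 rows; each row is the pose to reach, as a shift and turn from the pose commanded when the call began, along the tool's axes at that moment; what a row does not reach only later rows make up. A row lasts 1/10 s, in which the tool goes at most 50 mm and 8.59 degrees, less where a joint would pass 70% of its speed; a pose out of reach is approached as far as the arm can. A call with a gripper value outside its range is refused whole. The fingers move at their own pace and stop on an object; FORCE is the grip in N (left out, the last holds). Time passes only in rows, so rows that repeat a pose let the fingers close. It gives the time, the measured TCP pose, the force and the opening at its end, in the units of the state.
- get_obs(): the state, without advancing time (a new reading comes with each control period).
- read_camera(name): name is "scene" or "top" or "wrist"; returns the picture (384x512x3 uint8, blue, green, red); there is no depth.
- camera_params(name): a dict with "camera_matrix" (3x3 intrinsics, pixels), "R" (3x3) and "t" (3): a world point X has camera coordinates R X + t. Camera axes: x right, y down, z forward; pixel columns grow to the right and rows downward; lengths in m; the calibration is good to about 2 mm. A picture is of the moment at which its call begins: read the wrist's pose just before it. camera_params takes no time and is no camera call; for the wrist camera it gives the pose at the moment of the call.
- sign_off(): hands the job in, once; it reports no verdict.
The state is a dict: "time_s": time; "qpos": joint angles; "joint_velocities": joint speeds; "effort": joint torques, N m; "tool_pos": TCP position; "tool_rot": TCP orientation; "force": force on the tool from outside, world axes, zero at the start; "wrist_torque": the same for the moment, N m; "grip_width": finger opening in m.
Only numpy, scipy, OpenCV 4.12 (cv2) and the standard library are available. Lean on these libraries where they do the work, as an engineer would, in place of code of your own. Each camera call takes 0.05 s, during which the arm holds its last target.

## Working session

There is one attempt and no reset: what is moved stays moved. The work goes in short steps, Python scripts to look and compute and a shell command to move; the robot and the scene stay as the last step left them, time stands still between calls to the robot, and variables do not carry over. Pictures are saved under pics/ and viewed, and the job is handed in when it is done.

```bash
ls; mkdir -p pics; python3 - <<'E'
from cell import *
import cv2
o=get_obs();print({k:(v if not hasattr(v,'round') else v) for k,v in o.items()}, pinch_z)
for n in ["scene","top","wrist"]:
    im=read_camera(n); cv2.imwrite(f"pics/{n}0.png",im)
    p=camera_params(n);print(n,p)
E
```

```text
pics
{'time_s': 0.0, 'qpos': array([76.09414884, 18.44052519, -4.01732949, 83.17308915,  1.29616102,
       78.54074114, -3.26123679]), 'joint_velocities': array([-0.04561637, -0.03474103, -0.04071135, -0.0934797 , -0.09283383,
       -0.00284975, -0.10782642]), 'effort': array([ 7.24035181e-05, -4.91292071e+01, -4.03772732e-01, -3.12525809e+01,
       -6.40113931e-02,  4.37561644e-02,  1.41143446e-04]), 'tool_pos': array([ 0.16491891, -0.62817184,  0.22146104]), 'tool_rot': array([-1.79890958e+02,  6.21436172e-03,  1.47162678e+01]), 'force': array([-1.36869472, -0.41156557, -0.11507727]), 'wrist_torque': array([0.05251728, 0.01086609, 0.02678485]), 'grip_width': 0.08685374830437335} 0.0187
scene {'camera_matrix': array([[410.67459104,   0.        , 254.11876876],
       [  0.        , 410.67459104, 195.96632933],
       [  0.        ,   0.        ,   1.        ]]), 'R': array([[-0.28936058,  0.95705216, -0.01793355],
       [ 0.72584899,  0.20716654, -0.6559156 ],
       [-0.62403021, -0.20281317, -0.75462117]]), 't': array([ 0.17644188, -0.30306969,  1.4086942 ])}
top {'camera_matrix': array([[467.07315593,   0.        , 257.56933771],
       [  0.        , 467.07315593, 185.82085661],
       [  0.        ,   0.        ,   1.        ]]), 'R': array([[-0.01798073, -0.99974739,  0.01348523],
       [-0.99834643,  0.01721574, -0.05484552],
       [ 0.0545995 , -0.0144491 , -0.99840378]]), 't': array([-0.01975947,  0.54326645,  1.47045223])}
wrist {'camera_matrix': array([[267.06957497,   0.        , 255.08170578],
       [  0.        , 267.06957497, 191.38464376],
       [  0.        ,   0.        ,   1.        ]]), 'R': array([[ 0.25397877, -0.96720638, -0.00257007],
       [-0.92263402, -0.24307018,  0.29943838],
       [-0.29024342, -0.07367976, -0.95411218]]), 't': array([-0.64794888, -0.03725654,  0.39303489])}
```

View pics/scene0.png

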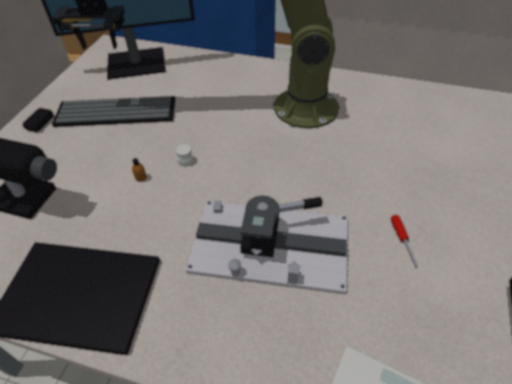

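View pics/top0.png

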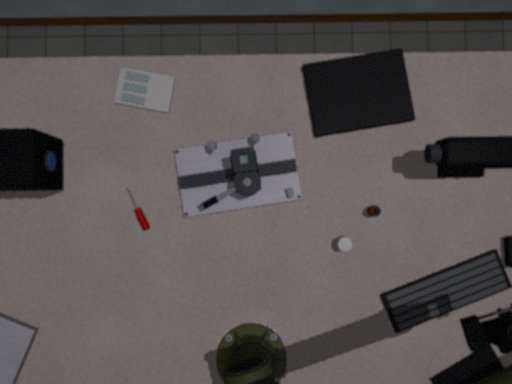

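View pics/wrist0.png

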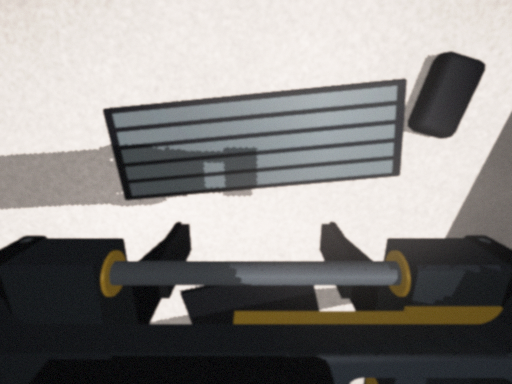

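The top view shows the base plate around (238,175) with the carriage at (245,172). The lever grip is near (208,203), towards +y, with the two posts near (211,147) and (254,139). I'll enlarge the top and scene views.

```bash
python3 - <<'E'
import cv2
im=cv2.imread("pics/top0.png")[120:230,165:312]
cv2.imwrite("pics/top0c.png",cv2.resize(im,None,fx=5.4,fy=5.4,interpolation=cv2.INTER_CUBIC))
im=cv2.imread("pics/scene0.png")[185:300,180:360]
cv2.imwrite("pics/scene0c.png",cv2.resize(im,None,fx=4.4,fy=4.4,interpolation=cv2.INTER_CUBIC))
E
```

```text
(no output)
```

View pics/top0c.png

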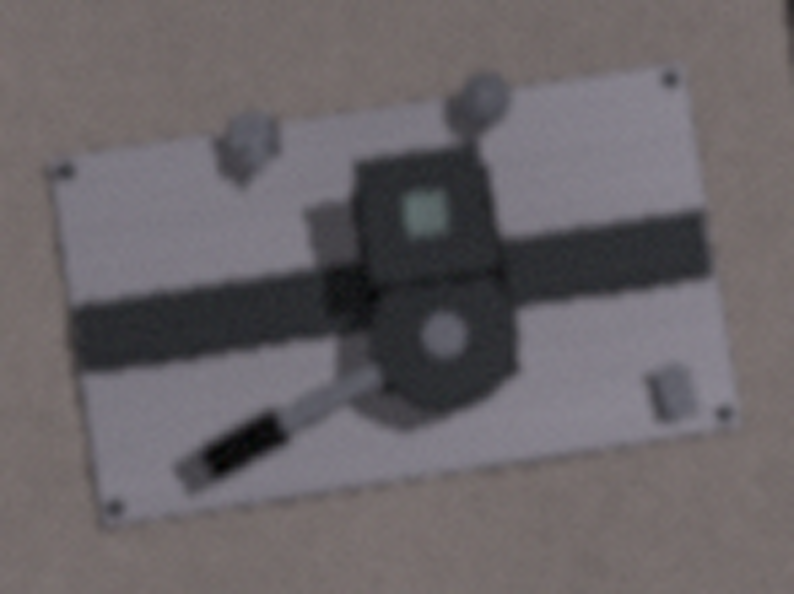

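View pics/scene0c.png

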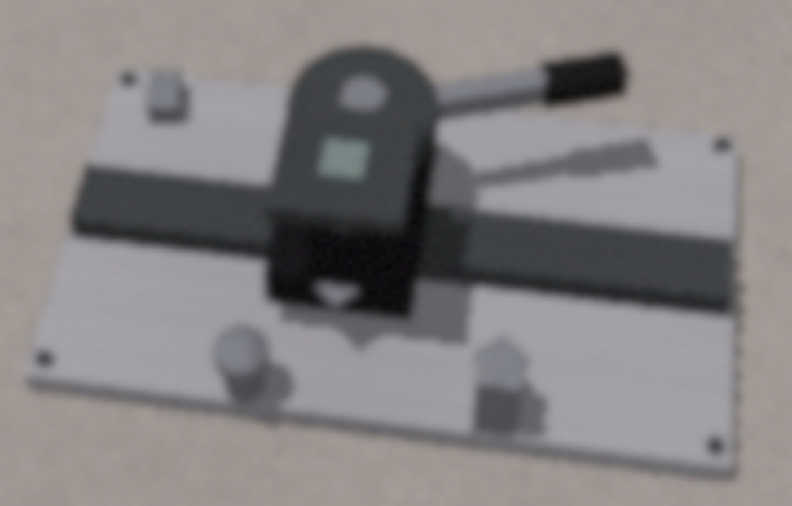

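The square post with the wedge is the +y one (top crop about (248,140), tip about (243,185)). The other is the round stud. Next I'll fit the base pose and measure the points.

```bash
cat > h.py <<'E'
import numpy as np, cv2
from scipy.optimize import least_squares
def ray(P,uv):
    K,R,t=P["camera_matrix"],P["R"],P["t"]
    d=R.T@np.linalg.inv(K)@np.array([uv[0],uv[1],1.]); return -R.T@t,d
def at_z(P,uv,z):
    c,d=ray(P,uv); return c+d*(z-c[2])/d[2]
def proj(P,X):
    q=P["R"]@np.asarray(X)+P["t"]; q=P["camera_matrix"]@q; return q[:2]/q[2]
def tw(pose,p):
    x,y,a=pose; c,s=np.cos(a),np.sin(a)
    return np.array([x+c*p[0]-s*p[1], y+s*p[0]+c*p[1], p[2]])
def tb(pose,X):
    x,y,a=pose; c,s=np.cos(a),np.sin(a); d=np.array(X[:2])-[x,y]
    return np.array([c*d[0]+s*d[1], -s*d[0]+c*d[1]])
E
python3 - <<'E'
from h import *
from cell import camera_params
T=camera_params("top");S=camera_params("scene")
tc=lambda u,v:np.array([165+(u+.5)/5.4-.5,120+(v+.5)/5.4-.5]); sc=lambda u,v:np.array([180+(u+.5)/4.4-.5,185+(v+.5)/4.4-.5])
obs=[(T,tc(49,166),(.11,.19,.02)),(T,tc(682,66),(.11,-.19,.02)),(T,tc(738,427),(-.11,-.19,.02)),(T,tc(104,524),(-.11,.19,.02)),
(S,sc(735,465),(.11,.19,.02)),(S,sc(738,145),(-.11,.19,.02)),(S,sc(30,380),(.11,-.19,.02)),]
f=lambda p,o:np.concatenate([proj(P,tw(p,X))-uv for P,uv,X in o])
for n,o in (("top",obs[:4]),("scene",obs[4:]),("both",obs)):
    r=least_squares(f,[.5,0,0],args=(o,));print(n,r.x,np.degrees(r.x[2]),r.fun.round(1))
p=r.x
for n,P,uv,z in [("ptip T",T,tc(243,185),.064),("ptip S",S,sc(502,338),.07),("ctip S",S,sc(338,303),.064),("table T",T,tc(426,213),.137),("table S",S,sc(343,160),.137),
 ("nut T",T,tc(445,334),.112),("nut S",S,sc(362,94),.112),("grip T",T,tc(246,442),.105),("grip S",S,sc(584,72),.105),("gauge T",T,tc(672,392),.038)]:
    X=at_z(P,uv,z);print(n,X.round(4),tb(p,X).round(4))
E
```

```text
top [0.58059734 0.03354027 0.13765049] 7.886791972933394 [-0.5 -1.1  0.2 -0.7  0.9  0.5 -0.6  1.2]
scene [0.58336216 0.03471721 0.14162524] 8.114528408956156 [ 0.9  1.1  0.6 -1.8 -1.5 -0.2]
both [0.58188847 0.03422086 0.13888328] 7.957425989174698 [-0.8 -1.4 -0.  -1.2  0.7  0.  -0.7  0.9  0.7  0.7  0.6 -2.1 -1.5 -1. ]
ptip T [0.6414 0.1175 0.064 ] [0.0705 0.0742]
ptip S [0.6534 0.1078 0.07  ] [0.0811 0.063 ]
ctip S [0.6528 0.0198 0.064 ] [ 0.0682 -0.0241]
table T [0.6154 0.0123 0.137 ] [ 0.0301 -0.0264]
table S [0.615  0.0122 0.137 ] [ 0.0297 -0.0264]
nut T [0.5511 0.0033 0.112 ] [-0.0348 -0.0264]
nut S [0.5506 0.0036 0.112 ] [-0.0352 -0.026 ]
grip T [0.4938 0.114  0.105 ] [-0.0762  0.0912]
grip S [0.4963 0.1153 0.105 ] [-0.0736  0.0921]
gauge T [ 0.5199 -0.1272  0.038 ] [-0.0837 -0.1513]
```

```bash
python3 -m handwheel '[[0.087,0.012,-0.01,0,0],[0.087,0.036,-0.03,0,0.01],[0.087,0.066,-0.056,0,0.02],[0.087,0.102,-0.086,0,0.03],[0.087,0.138,-0.116,0,0.04],[0.087,0.173,-0.146,0,0.05],[0.087,0.209,-0.177,0,0.06],[0.087,0.245,-0.207,0,0.07],[0.087,0.281,-0.237,0,0.08],[0.087,0.317,-0.268,0,0.09],[0.087,0.353,-0.298,0,0.1],[0.087,0.389,-0.328,0,0.11],[0.087,0.425,-0.359,0,0.118],[0.087,0.46,-0.389,0,0.118],[0.087,0.496,-0.419,0,0.118],[0.087,0.532,-0.449,0,0.118],[0.087,0.562,-0.475,0,0.118],[0.087,0.586,-0.495,0,0.118],[0.087,0.598,-0.505,0,0.118],[0.087,0.598,-0.505,0,0.118]]' 20
python3 - <<'E'
from cell import *
import cv2,pickle
o=get_obs();print(o['time_s'],o['tool_pos'],o['tool_rot'],o['force'])
p=camera_params("wrist");im=read_camera("wrist");cv2.imwrite("pics/w1.png",im);pickle.dump(p,open("w1.pkl","wb"))
cv2.imwrite("pics/w1b.png",cv2.resize(im,None,fx=1.55,fy=1.55,interpolation=cv2.INTER_CUBIC))
E
```

```text
time_s: 2.15
tool_pos: [0.615, 0.0148, 0.2222]
tool_rot: [-179.9, 0.0, 8.2]
force: [-0.1, 0.3, 0.3]
grip_width: 0.087
2.15 [0.61503998 0.01482638 0.2222497 ] [-1.79924454e+02  2.81603018e-02  8.21927157e+00] [-0.13248919  0.32799201  0.28283491]
```

View pics/w1b.png

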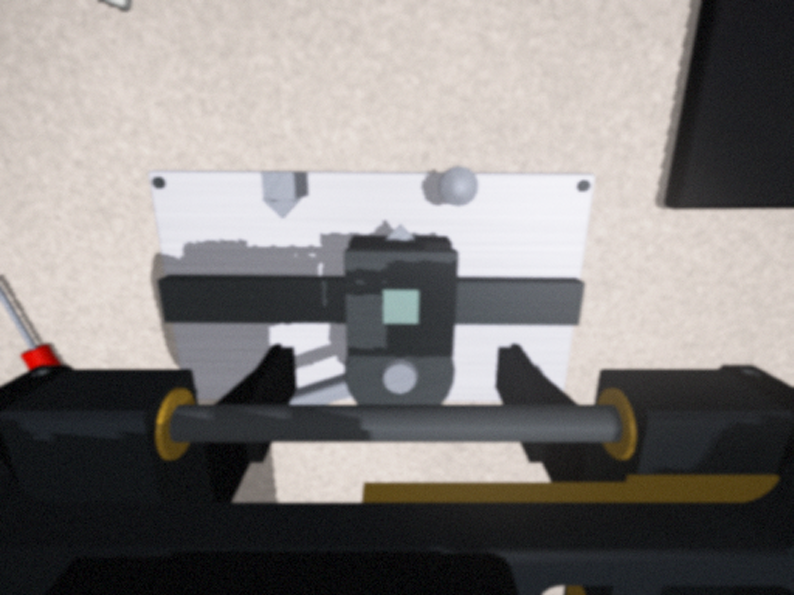

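The wrist view shows the pointer tip at about (282,217), the carriage tip at about (401,225), the table label at (401,307) and the far plate corners at (151,173) and (594,175), all in 1.55x pixels.

```bash
python3 - <<'E'
import cv2
im=cv2.imread("pics/w1.png")[100:260,90:400]
cv2.imwrite("pics/w1c.png",cv2.resize(im[:70,60:260],None,fx=4,fy=4,interpolation=cv2.INTER_CUBIC))
E
cat > m.py <<'E'
from h import *
import pickle
W=pickle.load(open("w1.pkl","rb"))
wc=lambda u,v:np.array([(u+.5)/1.55-.5,(v+.5)/1.55-.5])
C=[at_z(W,wc(*q),.02) for q in [(151,173),(594,175)]]
d=C[0]-C[1];print("edge len",np.linalg.norm(d),"yaw",np.degrees(np.arctan2(-d[0],d[1])))
for n,q,z in [("ptip",(282,217),.064),("ctip",(401,225),.064),("label",(401,307),.137),("tab+y+x",(345,250),.137),("tab-y+x",(458,250),.137),("nut",(400,378),.112)]:
    X=at_z(W,wc(*q),z)
    for yaw in (7.96,8.3):
        a=np.radians(yaw);y=-np.sin(a)*X[0]+np.cos(a)*X[1]
        print(n,X.round(4),yaw,"along",round(y,4))
E
python3 m.py
```

```text
edge len 0.3745427354630767 yaw 7.971251542852734
ptip [0.6473 0.1089 0.064 ] 7.96 along 0.0182
ptip [0.6473 0.1089 0.064 ] 8.3 along 0.0143
ctip [0.6544 0.0177 0.064 ] 7.96 along -0.0731
ctip [0.6544 0.0177 0.064 ] 8.3 along -0.0769
label [0.6129 0.0123 0.137 ] 7.96 along -0.0727
label [0.6129 0.0123 0.137 ] 8.3 along -0.0763
tab+y+x [0.6441 0.0513 0.137 ] 7.96 along -0.0384
tab+y+x [0.6441 0.0513 0.137 ] 8.3 along -0.0422
tab-y+x [ 0.6539 -0.0165  0.137 ] 7.96 along -0.1069
tab-y+x [ 0.6539 -0.0165  0.137 ] 8.3 along -0.1107
nut [0.5497 0.0034 0.112 ] 7.96 along -0.0727
nut [0.5497 0.0034 0.112 ] 8.3 along -0.076
```

View pics/w1c.png

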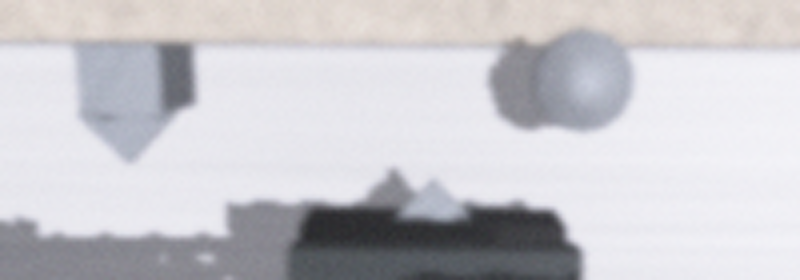

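```bash
python3 -m handwheel '[[0.087,0,0.0,0.01,0],[0.087,0,0.002,0.03,0.003],[0.087,0,0.002,0.06,0.003],[0.087,0,0.002,0.085,0.003],[0.087,0,0.002,0.1,0.003],[0.087,0,0.002,0.104,0.003],[0.087,0,0.002,0.104,0.003],[0.087,0,0.002,0.104,0.003]]' 20
python3 - <<'E'
from cell import *
import numpy as np
o=get_obs();X=o['tool_pos'];a=np.radians(7.96);print(X,o['tool_rot'],o['force'],-np.sin(a)*X[0]+np.cos(a)*X[1])
E
```

```text
time_s: 3.0
tool_pos: [0.6163, 0.0094, 0.1198]
tool_rot: [180.0, -0.1, 7.8]
force: [0.4, -0.7, -0.3]
grip_width: 0.0866
[0.61627817 0.00935292 0.11984539] [ 1.79966377e+02 -1.15187914e-01  7.75186180e+00] [ 0.39667268 -0.66165074 -0.2656894 ] -0.07608046713272489
```

```bash
python3 -m handwheel '[[0.06,0,0,0,0],[0.06,0,0,0,0],[0.06,0,0,0,0],[0.06,0,0,0,0],[0.06,0,0,0,0],[0.06,0,0,0,0]]' 20
python3 - <<'E'
from cell import *
import numpy as np,cv2,pickle
o=get_obs();X=o['tool_pos'];a=np.radians(7.96);print(X,o['tool_rot'],o['force'],-np.sin(a)*X[0]+np.cos(a)*X[1])
pickle.dump(camera_params("wrist"),open("w2.pkl","wb"));cv2.imwrite("pics/w2.png",cv2.resize(read_camera("wrist"),None,fx=1.55,fy=1.55,interpolation=cv2.INTER_CUBIC))
E
```

```text
time_s: 3.6
tool_pos: [0.6157, 0.0125, 0.1193]
tool_rot: [-179.8, -0.1, 7.9]
force: [-1.1, 5.3, 3.4]
grip_width: 0.0694
[0.61568583 0.01248935 0.1193081 ] [-1.79826972e+02 -7.42514217e-02  7.86729961e+00] [-1.05149722  5.29997513  3.39856461] -0.07289222032983929
```

View pics/w2.png

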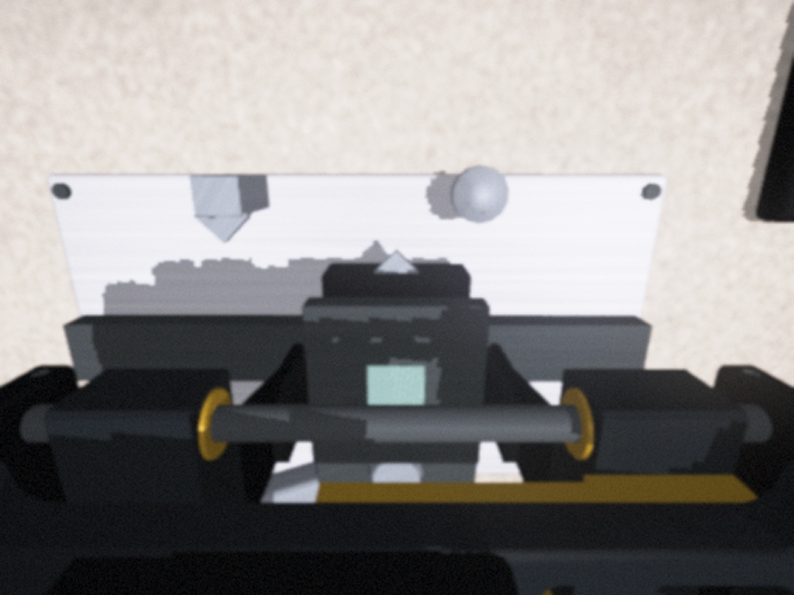

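The plate is gripped at 69.4 mm. The pointer tip is at about (224,241) and the carriage tip at about (397,250).

```bash
cat > al.py <<'E'
import sys
from h import *
import pickle
def run(pk,p,c,yaw=7.96):
    W=pickle.load(open(pk,"rb")); wc=lambda q:np.array([(q[0]+.5)/1.55-.5,(q[1]+.5)/1.55-.5])
    a=np.radians(yaw);P=at_z(W,wc(p),.064);C=at_z(W,wc(c),.064);d=P-C
    print("d base x",np.cos(a)*d[0]+np.sin(a)*d[1],"d along",-np.sin(a)*d[0]+np.cos(a)*d[1])
E
python3 - <<'E'
from al import *
run("w2.pkl",(224,241),(397,250))
W=pickle.load(open("w2.pkl","rb"))
C=[at_z(W,((u+.5)/1.55-.5,(v+.5)/1.55-.5),.02) for u,v in [(51,174),(664,175)]]
d=C[0]-C[1];print("edge len",np.linalg.norm(d),"yaw",np.degrees(np.arctan2(-d[0],d[1])))
E
```

```text
d base x 0.004910963427940644 d along 0.09181401805478473
edge len 0.3726148213881224 yaw 7.780828734643346
```

```bash
python3 -m handwheel '[[0.06,0,-0.004,0,0],[0.06,0,-0.012,0,0],[0.06,0,-0.022,0,0],[0.06,0,-0.032,0,0],[0.06,0,-0.042,0,0],[0.06,0,-0.052,0,0],[0.06,0,-0.062,0,0],[0.06,0,-0.072,0,0],[0.06,0,-0.08,0,0],[0.06,0,-0.088,0,0],[0.06,0,-0.092,0,0],[0.06,0,-0.094,0,0],[0.06,0,-0.096,0,0],[0.06,0,-0.096,0,0],[0.06,0,-0.096,0,0],[0.06,0,-0.096,0,0]]'
python3 - <<'E'
from cell import *
import numpy as np,cv2,pickle
o=get_obs();X=o['tool_pos'];a=np.radians(7.96);print(X,o['tool_rot'],o['force'],-np.sin(a)*X[0]+np.cos(a)*X[1])
pickle.dump(camera_params("wrist"),open("w3.pkl","wb"));cv2.imwrite("pics/w3.png",cv2.resize(read_camera("wrist"),None,fx=1.55,fy=1.55,interpolation=cv2.INTER_CUBIC))
E
```

```text
time_s: 5.25
tool_pos: [0.6039, 0.0992, 0.1189]
tool_rot: [179.6, -0.0, 7.6]
force: [1.0, -6.2, 3.7]
grip_width: 0.0697
[0.60387295 0.09922637 0.11891659] [ 1.79576575e+02 -4.54595445e-02  7.59250649e+00] [ 0.96432425 -6.15007436  3.66631723] 0.014644957599044661
```

View pics/w3.png

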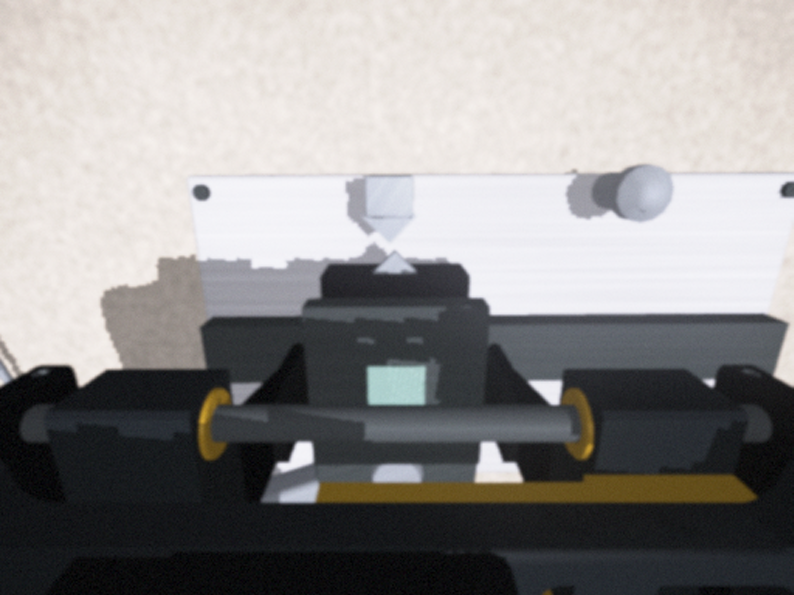

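The remaining offset is about 8 px, or 4.2 mm (pointer 389, carriage 397). I'll nudge it on.

```bash
python3 -c "
from al import *
run('w3.pkl',(389,242),(397,251))"
python3 -m handwheel '[[0.06,0,-0.002,0,0],[0.06,0,-0.004,0,0],[0.06,0,-0.0045,0,0],[0.06,0,-0.0045,0,0],[0.06,0,-0.0045,0,0],[0.06,0,-0.0045,0,0]]'
python3 - <<'E'
from cell import *
import numpy as np,cv2,pickle
o=get_obs();X=o['tool_pos'];a=np.radians(7.96);print(X,o['tool_rot'],o['force'],-np.sin(a)*X[0]+np.cos(a)*X[1])
pickle.dump(camera_params("wrist"),open("w4.pkl","wb"));im=read_camera("wrist");cv2.imwrite("pics/w4.png",im)
cv2.imwrite("pics/w4c.png",cv2.resize(im[105:205,180:330],None,fx=5,fy=5,interpolation=cv2.INTER_CUBIC))
E
```

```text
d base x 0.004855676233391163 d along 0.004207056907012354
time_s: 5.9
tool_pos: [0.6033, 0.1034, 0.1189]
tool_rot: [179.6, -0.0, 7.6]
force: [0.3, -8.1, 3.0]
grip_width: 0.0697
[0.60329793 0.10343691 0.11892141] [ 1.79561265e+02 -4.07065855e-02  7.58294250e+00] [ 0.34652328 -8.07025727  3.02542822] 0.018894555453618275
```

View pics/w4c.png

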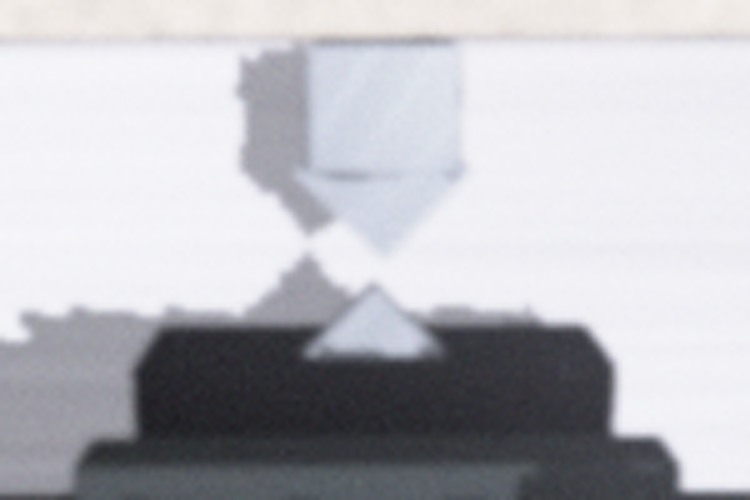

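```bash
python3 - <<'E'
from cell import *
import numpy as np,cv2,pickle
o=get_obs();X=o['tool_pos'];a=np.radians(7.96);print(X,o['tool_rot'],o['force'],-np.sin(a)*X[0]+np.cos(a)*X[1])
pickle.dump(camera_params("wrist"),open("w5.pkl","wb"));im=read_camera("wrist");cv2.imwrite("pics/w5.png",im)
c5=cv2.resize(im[125:180,200:310],None,fx=7,fy=7,interpolation=cv2.INTER_CUBIC)
cv2.imwrite("pics/w5c.png",c5)
from al import *
run("w5.pkl",(388*1.0,0),(0,0)) if 0 else None
E
```

```text
[0.60328294 0.10344766 0.11888668] [ 1.79563102e+02 -3.86190666e-02  7.58471810e+00] [ 1.13717907 -6.63049246  3.5113428 ] 0.018907277274330114
```

View pics/w5c.png

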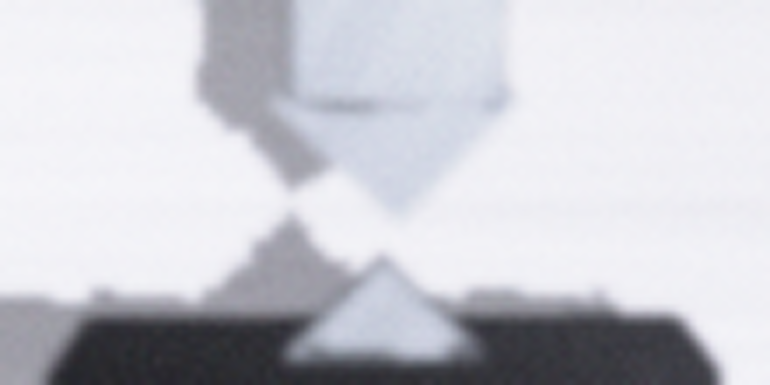

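```bash
python3 - <<'E'
import cv2,numpy as np
a=cv2.imread("pics/w3.png"); a=a[194:280,310:481]; a=cv2.resize(a,None,fx=4.516,fy=4.516,interpolation=cv2.INTER_CUBIC); cv2.imwrite("pics/w3c.png",a)
a=cv2.imread("pics/w2.png"); a=a[194:280,310:481]; a=cv2.resize(a,None,fx=4.516,fy=4.516,interpolation=cv2.INTER_CUBIC); cv2.imwrite("pics/w2c.png",a)
E
```

```text
(no output)
```

View pics/w3c.png

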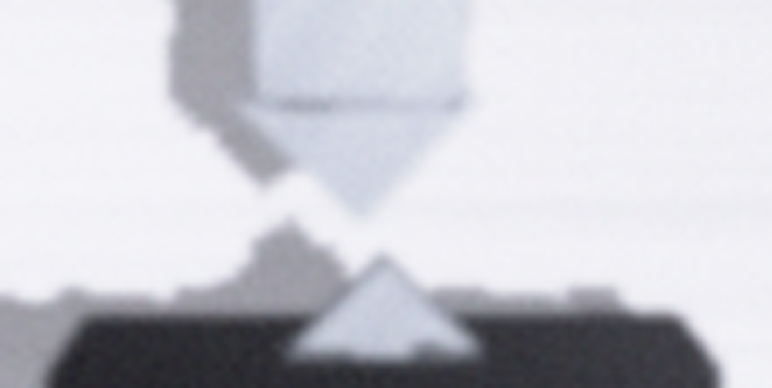

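View pics/w2c.png

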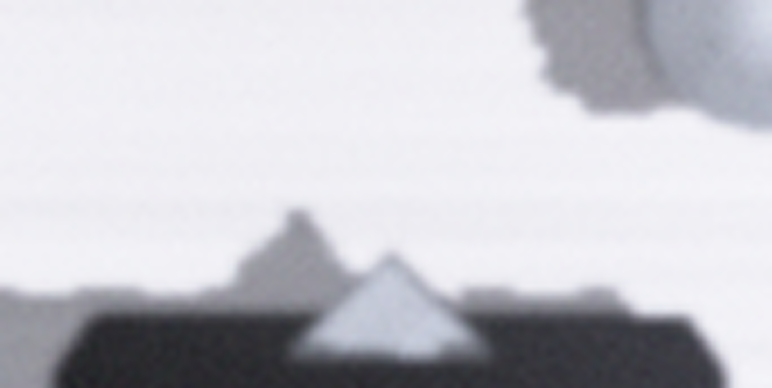

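```bash
python3 - <<'E'
from al import *
W5=pickle.load(open("w5.pkl","rb"))
def n(q,ox,oy,s): return ((q[0]+.5)/s-.5+ox,(q[1]+.5)/s-.5+oy)
a=np.radians(7.96)
for pk,p,c in (("w3.pkl",(361,214),(383,257)),("w5.pkl",(400,214),(383,257))):
    W=pickle.load(open(pk,"rb"))
    for z in (.064,.070,.058):
        P=at_z(W,n(p,200,125,7),z);C=at_z(W,n(c,200,125,7),z);d=P-C
        print(pk,z,np.cos(a)*d[0]+np.sin(a)*d[1],-np.sin(a)*d[0]+np.cos(a)*d[1])
P=at_z(W5,n((293,188),200,125,7),.02);C=at_z(W5,n((293,213),200,125,7),.02);d=P-C
print("shadow",np.cos(a)*d[0]+np.sin(a)*d[1],-np.sin(a)*d[0]+np.cos(a)*d[1])
E
```

```text
w3.pkl 0.064 0.005114895625920103 0.0025380155807507524
w3.pkl 0.07 0.004973963347528544 0.002468084863772677
w3.pkl 0.058 0.005255827904311776 0.00260794629772884
w5.pkl 0.064 0.005080006327646101 -0.002028604182085534
w5.pkl 0.07 0.004940029412745353 -0.00197270705585209
w5.pkl 0.058 0.005219983242546849 -0.0020845013083189783
shadow 0.0035196621689098507 -7.701923467959813e-05
```

By the tips it has overshot about 2 mm (pointer at 400, carriage at 383 in the 7x crop), while the shadows suggest 0. I'll back it off about 1 mm and unload the spring.

```bash
python3 -m handwheel '[[0.06,0,0.003,0,0],[0.06,0,0.006,0,0],[0.06,0,0.009,0,0],[0.06,0,0.0115,0,0],[0.06,0,0.0115,0,0],[0.06,0,0.0115,0,0],[0.06,0,0.0115,0,0]]'
python3 - <<'E'
from cell import *
import numpy as np
o=get_obs();X=o['tool_pos'];a=np.radians(7.96);print(X,o['tool_rot'],o['force'],-np.sin(a)*X[0]+np.cos(a)*X[1])
E
```

```text
time_s: 6.7
tool_pos: [0.6037, 0.1019, 0.1186]
tool_rot: [-179.7, -0.1, 7.9]
force: [2.1, 6.0, -1.7]
grip_width: 0.07
[0.60368242 0.10185619 0.11860762] [-1.79734703e+02 -1.35640841e-01  7.92582239e+00] [ 2.05094319  6.03296405 -1.68405552] 0.017275818772587492
```

```bash
python3 -m handwheel '[[0.06,0,-0.002,0,0],[0.06,0,-0.0045,0,0],[0.06,0,-0.0045,0,0],[0.06,0,-0.0045,0,0],[0.087,0,-0.0045,0,0],[0.087,0,-0.0045,0,0],[0.087,0,-0.0045,0,0],[0.087,0,-0.0045,0,0]]'
python3 - <<'E'
from cell import *
import numpy as np,cv2,pickle
o=get_obs();X=o['tool_pos'];a=np.radians(7.96);print(X,o['tool_rot'],o['force'],-np.sin(a)*X[0]+np.cos(a)*X[1])
pickle.dump(camera_params("wrist"),open("w6.pkl","wb"));im=read_camera("wrist");cv2.imwrite("pics/w6.png",im)
cv2.imwrite("pics/w6c.png",cv2.resize(im[125:180,200:310],None,fx=7,fy=7,interpolation=cv2.INTER_CUBIC))
E
```

```text
time_s: 7.5
tool_pos: [0.6022, 0.1023, 0.1183]
tool_rot: [180.0, 0.1, 7.8]
force: [0.1, -0.1, -0.2]
grip_width: 0.0862
[0.60216009 0.10229203 0.11825387] [1.79990152e+02 7.56986872e-02 7.79015819e+00] [ 0.08209563 -0.12042672 -0.17720791] 0.017918277489738926
```

View pics/w6c.png

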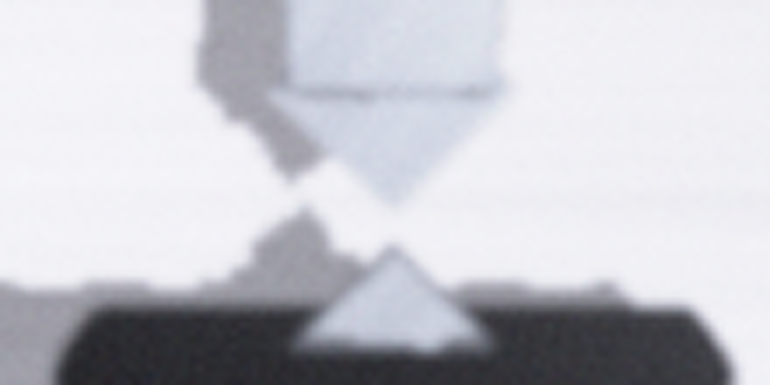

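The tips are now aligned: pointer at 393 and carriage at 394 in the 7x crop. I'll rise, cross over behind the lever with closed fingers and the tool turned square to the lever, and look.

```bash
python3 -m handwheel '[[0.087,0,0,-0.01,0],[0.087,0,0,-0.03,0],[0.087,0,0,-0.06,0],[0.087,0,0,-0.085,0],[0.04,-0.01,-0.007,-0.09,-0.03],[0.02,-0.03,-0.022,-0.09,-0.08],[0.0,-0.055,-0.04,-0.09,-0.14],[0.0,-0.08,-0.058,-0.09,-0.2],[0.0,-0.105,-0.076,-0.09,-0.26],[0.0,-0.125,-0.09,-0.09,-0.32],[0.0,-0.138,-0.1,-0.09,-0.33],[0.0,-0.144,-0.1035,-0.09,-0.33],[0.0,-0.144,-0.1035,-0.09,-0.33],[0.0,-0.144,-0.1035,-0.09,-0.33]]' 20
python3 - <<'E'
from cell import *
import cv2,pickle
o=get_obs();print(o['tool_pos'],o['tool_rot'],o['force'],o['grip_width'])
pickle.dump(camera_params("wrist"),open("w7.pkl","wb"));im=read_camera("wrist");cv2.imwrite("pics/w7.png",cv2.resize(im,None,fx=1.55,fy=1.55,interpolation=cv2.INTER_CUBIC))
im=read_camera("top");cv2.imwrite("pics/top7.png",im)
cv2.imwrite("pics/top7c.png",cv2.resize(im[120:230,165:312],None,fx=5.4,fy=5.4,interpolation=cv2.INTER_CUBIC))
im=read_camera("scene");cv2.imwrite("pics/scene7c.png",cv2.resize(im[185:300,180:360],None,fx=4.4,fy=4.4,interpolation=cv2.INTER_CUBIC))
E
```

```text
time_s: 8.95
tool_pos: [0.447, 0.1845, 0.2086]
tool_rot: [180.0, -0.0, 26.6]
force: [-0.5, 0.1, 0.8]
grip_width: 0.0148
[0.44695673 0.18454855 0.20855838] [ 1.79982293e+02 -2.42201183e-02  2.65858863e+01] [-0.45197453  0.08662168  0.7754646 ] 0.014771545849653848
```

View pics/w7.png

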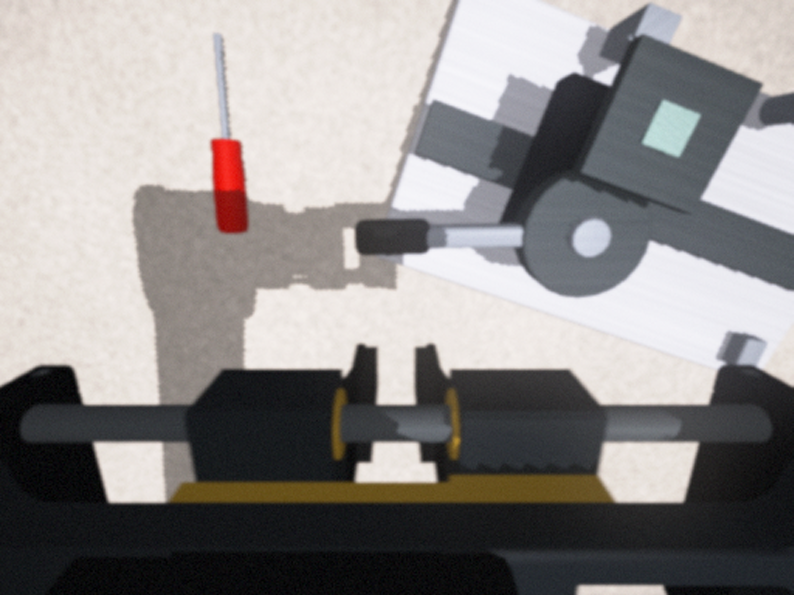

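View pics/top7c.png

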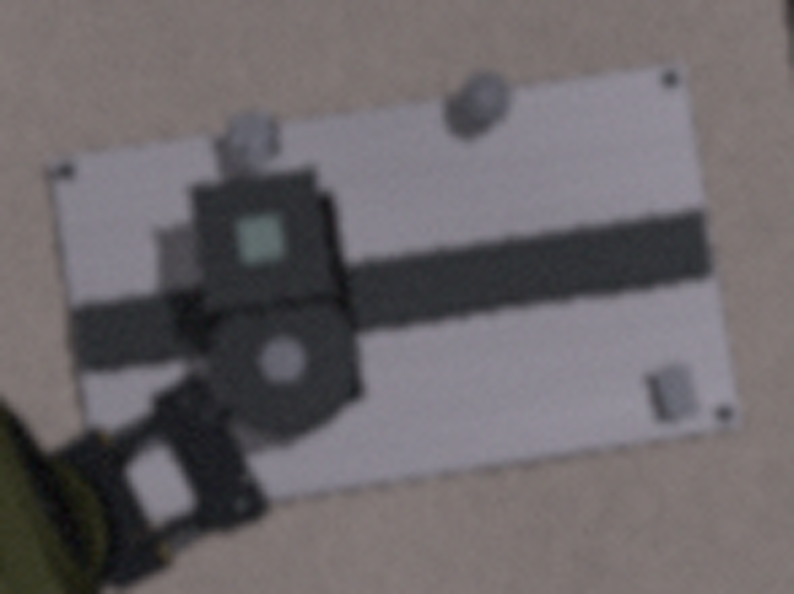

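View pics/scene7c.png

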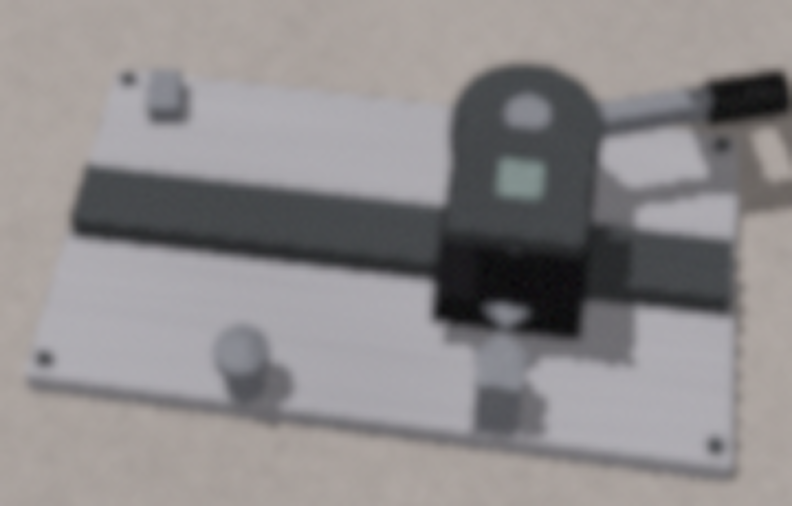

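The wrist view shows the lever level in the image: cap nut at (592,238), grip centre at about (392,238). The scene view shows the carriage still at the square pointer. I'll convert these into the tool frame.

```bash
python3 - <<'E'
from al import *
from cell import get_obs
from scipy.spatial.transform import Rotation as Rn
W=pickle.load(open("w7.pkl","rb"));o=get_obs()
R=Rn.from_euler("xyz",o["tool_rot"],degrees=True).as_matrix();wc=lambda q:((q[0]+.5)/1.55-.5,(q[1]+.5)/1.55-.5)
for n,q,z in [("nut",(592,238),.112),("gripc",(392,236),.105),("gripout",(356,236),.105),("gripin",(429,236),.105),("grip near edge",(392,253),.105),("grip far edge",(392,219),.105)]:
    X=at_z(W,wc(q),z);print(n,X.round(4),"tool",(R.T@(X-o["tool_pos"])).round(4))
A=at_z(W,wc((592,238)),.112);G=at_z(W,wc((392,236)),.105);d=G-A;print("yaw past base +y (rad, cw)",np.arctan2(d[0],d[1])+np.radians(7.96),np.hypot(*d[:2]))
E
```

```text
nut [0.5373 0.0932 0.112 ] tool [0.0399 0.1224 0.0963]
gripc [0.4812 0.2057 0.105 ] tool [ 0.04   -0.0033  0.1034]
gripout [0.4708 0.2264 0.105 ] tool [ 0.04   -0.0265  0.1034]
gripin [0.4918 0.1843 0.105 ] tool [0.04   0.0205 0.1034]
grip near edge [0.4712 0.2007 0.105 ] tool [ 0.0289 -0.0034  0.1034]
grip far edge [0.4909 0.2105 0.105 ] tool [ 0.0509 -0.0033  0.1034]
yaw past base +y (rad, cw) -0.3240879811279648 0.12571669367949528
```

```bash
python3 -m handwheel '[[0,0,0,0.01,0],[0,0,0,0.035,0],[0,0,0,0.07,0],[0,0,0,0.1,0],[0,0,0,0.114,0],[0,0,0,0.118,0],[0,0,0,0.118,0],[0,0.006,0,0.118,0],[0,0.012,0,0.118,0],[0,0.014,0,0.118,0],[0,0.014,0,0.118,0],[0,0.014,0,0.118,0]]'
python3 - <<'E'
from cell import *
o=get_obs();print(o['tool_pos'],o['tool_rot'],o['force'],o['wrist_torque'],o['grip_width'])
E
```

```text
time_s: 10.3
tool_pos: [0.4587, 0.1917, 0.0907]
tool_rot: [180.0, -0.0, 26.7]
force: [0.4, 0.6, -0.3]
grip_width: 0.0002
[0.45867676 0.1916908  0.09068204] [ 1.79995103e+02 -8.27457293e-04  2.66955832e+01] [ 0.40926702  0.60850131 -0.29107939] [ 0.0123229  -0.00529377  0.01241608] 0.0002277913119047842
```

```bash
python3 -m handwheel '[[0,0.003,0,0,0],[0,0.0055,0,0,0],[0,0.0086,-0.0005,0,0.025],[0,0.0116,-0.0009,0,0.05],[0,0.0147,-0.0012,0,0.075],[0,0.0178,-0.0014,0,0.1],[0,0.0209,-0.0016,0,0.125],[0,0.024,-0.0017,0,0.15],[0,0.0271,-0.0017,0,0.175],[0,0.0302,-0.0017,0,0.2],[0,0.0302,-0.0017,0,0.2],[0,0.0302,-0.0017,0,0.2]]'
cat > st.py <<'E'
from cell import *
import numpy as np
from scipy.spatial.transform import Rotation as Rn
A=np.array([0.5373,0.0932])
o=get_obs();R=Rn.from_euler("xyz",o["tool_rot"],degrees=True).as_matrix();X=o["tool_pos"]
d=X[:2]-A;r=np.hypot(*d);th=np.arctan2(d[0],d[1])+np.radians(7.96)+np.arcsin(.0205/r)
print("t",o["time_s"],"pos",X.round(4),"rot",o["tool_rot"].round(2),"F tool",(R.T@o["force"]).round(2),"axis in tool",(R.T@np.array([*-d,0])).round(4),"lever theta if touching",round(th,3))
E
python3 st.py
```

```text
time_s: 11.5
tool_pos: [0.4851, 0.2069, 0.0906]
tool_rot: [-180.0, -0.0, 15.2]
force: [-1.9, 0.2, -0.2]
grip_width: 0.001
t 11.5 pos [0.4851 0.2069 0.0906] rot [-1.7999e+02 -2.0000e-02  1.5240e+01] F tool [-1.75 -0.64  0.2 ] axis in tool [ 0.0205  0.1235 -0.    ] lever theta if touching -0.127
```

```bash
python3 -m handwheel '[[0,0.0031,-0.0005,0,0.025],[0,0.0062,-0.0009,0,0.05],[0,0.0062,-0.0009,0,0.05],[0,0.0062,-0.0009,0,0.05]]' && python3 st.py
```

```text
time_s: 11.9
tool_pos: [0.4908, 0.2093, 0.0906]
tool_rot: [-180.0, -0.0, 12.4]
force: [-2.1, 0.4, 0.3]
grip_width: 0.0008
t 11.9 pos [0.4908 0.2093 0.0906] rot [-1.7999e+02 -2.0000e-02  1.2370e+01] F tool [-1.92 -0.85 -0.29] axis in tool [ 0.0205  0.1234 -0.    ] lever theta if touching -0.077
```

```bash
python3 -m handwheel '[[0,0.0031,-0.0005,0,0.025],[0,0.0062,-0.0009,0,0.05],[0,0.0062,-0.0009,0,0.05],[0,0.0062,-0.0009,0,0.05]]' && python3 st.py
```

```text
time_s: 12.3
tool_pos: [0.4967, 0.2115, 0.0905]
tool_rot: [-180.0, -0.0, 9.5]
force: [-2.7, 0.7, 0.7]
grip_width: 0.0004
t 12.3 pos [0.4967 0.2115 0.0905] rot [-1.7999e+02 -1.0000e-02  9.5000e+00] F tool [-2.56 -1.18 -0.65] axis in tool [ 0.0205  0.1234 -0.    ] lever theta if touching -0.027
```

```bash
python3 -m handwheel '[[0,0.0031,-0.0005,0,0.025],[0,0.0062,-0.0009,0,0.05],[0,0.0062,-0.0009,0,0.05],[0,0.0062,-0.0009,0,0.05]]' && python3 st.py; python3 - <<'E'
from cell import *
import cv2,pickle
pickle.dump(camera_params("wrist"),open("w8.pkl","wb"));im=read_camera("wrist");cv2.imwrite("pics/w8.png",cv2.resize(im,None,fx=1.55,fy=1.55,interpolation=cv2.INTER_CUBIC))
E
```

```text
time_s: 12.7
tool_pos: [0.5027, 0.2134, 0.0905]
tool_rot: [-180.0, -0.0, 6.6]
force: [-1.8, 1.0, 0.2]
grip_width: 0.0005
t 12.7 pos [0.5027 0.2134 0.0905] rot [-1.7999e+02 -2.0000e-02  6.6400e+00] F tool [-1.65 -1.18 -0.21] axis in tool [ 0.0205  0.1234 -0.    ] lever theta if touching 0.023
```

View pics/w8.png

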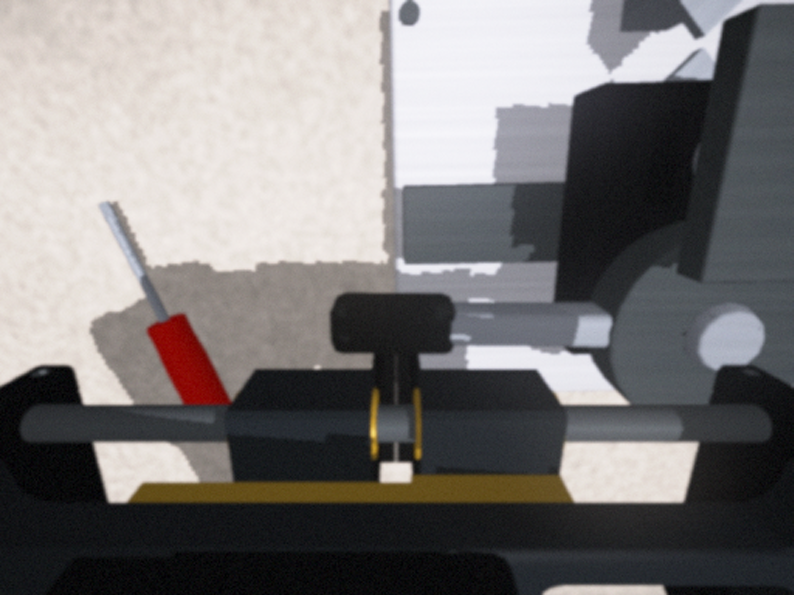

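The fingers bear on the rubber grip (about (393,325)), square to the lever, and the screw is still running in. I'll continue in small steps.

```bash
python3 -m handwheel '[[0,0.0031,-0.0005,0,0.025],[0,0.0062,-0.0009,0,0.05],[0,0.0062,-0.0009,0,0.05],[0,0.0062,-0.0009,0,0.05]]' && python3 st.py
```

```text
time_s: 13.15
tool_pos: [0.5087, 0.215, 0.0905]
tool_rot: [-180.0, -0.0, 3.8]
force: [-1.0, 1.5, -0.0]
grip_width: 0.0004
t 13.15 pos [0.5087 0.215  0.0905] rot [-1.80e+02 -1.00e-02  3.77e+00] F tool [-0.92 -1.54  0.05] axis in tool [ 0.0205  0.1234 -0.    ] lever theta if touching 0.073
```

```bash
python3 -m handwheel '[[0,0.0031,-0.0005,0,0.025],[0,0.0031,-0.0005,0,0.025],[0,0.0031,-0.0005,0,0.025]]' && python3 st.py
```

```text
time_s: 13.45
tool_pos: [0.5117, 0.2156, 0.0905]
tool_rot: [180.0, -0.0, 2.3]
force: [-2.0, 1.2, 0.0]
grip_width: 0.0003
t 13.45 pos [0.5117 0.2156 0.0905] rot [ 1.80e+02 -1.00e-02  2.34e+00] F tool [-1.97 -1.33 -0.01] axis in tool [0.0206 0.1233 0.    ] lever theta if touching 0.097
```

```bash
python3 -m handwheel '[[0,0.0037,-0.0006,0,0.03],[0,0.0037,-0.0006,0,0.03],[0,0.0037,-0.0006,0,0.03]]' && python3 st.py
```

```text
time_s: 13.75
tool_pos: [0.5152, 0.2163, 0.0905]
tool_rot: [180.0, -0.0, 0.7]
force: [-1.3, 1.1, 0.1]
grip_width: 0.0002
t 13.75 pos [0.5152 0.2163 0.0905] rot [179.99  -0.     0.65] F tool [-1.27 -1.13 -0.07] axis in tool [0.0207 0.1233 0.    ] lever theta if touching 0.126
```

```bash
python3 -m handwheel '[[0,0.0037,-0.0006,0,0.03],[0,0.0037,-0.0006,0,0.03],[0,0.0037,-0.0006,0,0.03]]' && python3 st.py
```

```text
time_s: 14.05
tool_pos: [0.519, 0.2169, 0.0905]
tool_rot: [180.0, -0.0, -1.1]
force: [-0.6, 0.6, 0.6]
grip_width: 0.0003
t 14.05 pos [0.519  0.2169 0.0905] rot [179.99  -0.    -1.1 ] F tool [-0.61 -0.62 -0.6 ] axis in tool [0.0206 0.1233 0.    ] lever theta if touching 0.157
```

```bash
python3 - <<'E'
from cell import *
import cv2,pickle
pickle.dump(camera_params("wrist"),open("w9.pkl","wb"));im=read_camera("wrist");cv2.imwrite("pics/w9.png",cv2.resize(im,None,fx=1.55,fy=1.55,interpolation=cv2.INTER_CUBIC))
E
python3 st.py
```

```text
t 14.1 pos [0.519  0.2169 0.0905] rot [ 1.7999e+02 -1.0000e-02 -1.0900e+00] F tool [-3.35  0.62 -0.91] axis in tool [0.0206 0.1233 0.    ] lever theta if touching 0.157
```

View pics/w9.png

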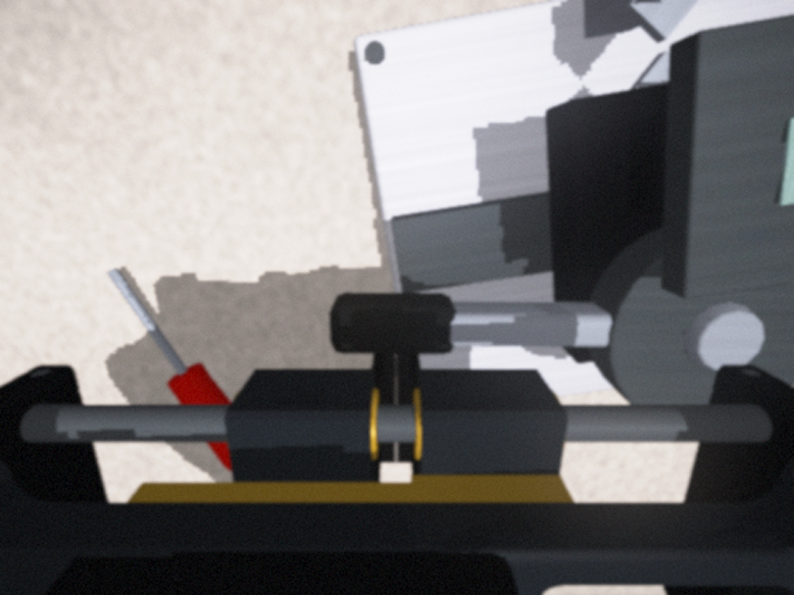

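The picture is the same relative to the tool: still in contact at the grip, no click yet. The force noise is about 1 N. I'll continue.

```bash
python3 -m handwheel '[[0,0.0037,-0.0006,0,0.03],[0,0.0037,-0.0006,0,0.03],[0,0.0037,-0.0006,0,0.03]]' && python3 st.py
```

```text
time_s: 14.4
tool_pos: [0.5228, 0.2175, 0.0905]
tool_rot: [180.0, -0.0, -2.8]
force: [-1.9, -0.1, 0.7]
grip_width: 0.0006
t 14.4 pos [0.5228 0.2175 0.0905] rot [179.99  -0.    -2.82] F tool [-1.93  0.24 -0.65] axis in tool [0.0206 0.1234 0.    ] lever theta if touching 0.187
```

```bash
python3 -m handwheel '[[0,0.0037,-0.0006,0,0.03],[0,0.0037,-0.0006,0,0.03],[0,0.0037,-0.0006,0,0.03]]' && python3 st.py
```

```text
time_s: 14.7
tool_pos: [0.5259, 0.2179, 0.0903]
tool_rot: [180.0, 0.1, -4.5]
force: [-3.8, -0.3, -0.3]
grip_width: 0.0005
t 14.7 pos [0.5259 0.2179 0.0903] rot [ 1.7997e+02  6.0000e-02 -4.5300e+00] F tool [-3.78  0.56  0.35] axis in tool [0.0212 0.1234 0.    ] lever theta if touching 0.212
```

```bash
python3 -m handwheel '[[0,0.0025,-0.0004,0,0.02],[0,0.0025,-0.0004,0,0.02],[0,0.0025,-0.0004,0,0.02]]' && python3 st.py
```

```text
time_s: 15.0
tool_pos: [0.5282, 0.2181, 0.0902]
tool_rot: [180.0, 0.1, -5.7]
force: [-4.9, 0.4, 1.1]
grip_width: 0.0001
t 15.0 pos [0.5282 0.2181 0.0902] rot [ 1.7996e+02  8.0000e-02 -5.6800e+00] F tool [-4.89  0.12 -1.09] axis in tool [0.0214 0.1234 0.    ] lever theta if touching 0.231
```

The force is rising, so the screw is tight. I'll go on in 2.5 mm steps.

```bash
python3 -m handwheel '[[0,0.0025,-0.0004,0,0.02],[0,0.0025,-0.0004,0,0.02],[0,0.0025,-0.0004,0,0.02]]' && python3 st.py
```

```text
time_s: 15.3
tool_pos: [0.5302, 0.2184, 0.0901]
tool_rot: [180.0, 0.1, -6.8]
force: [-6.6, 0.9, 1.2]
grip_width: 0.0007
t 15.3 pos [0.5302 0.2184 0.0901] rot [ 1.7995e+02  1.3000e-01 -6.8100e+00] F tool [-6.68 -0.13 -1.22] axis in tool [2.190e-02 1.234e-01 1.000e-04] lever theta if touching 0.247
```

```bash
python3 -m handwheel '[[0,0.0025,-0.0004,0,0.02],[0,0.0025,-0.0004,0,0.02],[0,0.0025,-0.0004,0,0.02],[0,0.0025,-0.0004,0,0.02]]' && python3 st.py
```

```text
time_s: 15.7
tool_pos: [0.5323, 0.2185, 0.0899]
tool_rot: [179.9, 0.2, -7.9]
force: [-6.6, 1.2, 0.3]
grip_width: 0.0007
t 15.7 pos [0.5323 0.2185 0.0899] rot [ 1.7994e+02  1.7000e-01 -7.9500e+00] F tool [-6.71 -0.22 -0.28] axis in tool [2.220e-02 1.234e-01 1.000e-04] lever theta if touching 0.263
```

```bash
python3 -m handwheel '[[0,0.002,-0.0003,0,0.016],[0,0.002,-0.0003,0,0.016],[0,0.002,-0.0003,0,0.016],[0,0.002,-0.0003,0,0.016]]' && python3 st.py
```

```text
time_s: 16.1
tool_pos: [0.5344, 0.2186, 0.09]
tool_rot: [179.9, 0.2, -8.9]
force: [-6.5, 0.2, 0.2]
grip_width: 0.0004
t 16.1 pos [0.5344 0.2186 0.09  ] rot [ 1.7994e+02  1.7000e-01 -8.8600e+00] F tool [-6.46  0.79 -0.17] axis in tool [2.220e-02 1.234e-01 1.000e-04] lever theta if touching 0.28
```

```bash
python3 -m handwheel '[[0,0.002,-0.0003,0,0.016],[0,0.002,-0.0003,0,0.016],[0,0.002,-0.0003,0,0.016],[0,0.002,-0.0003,0,0.016]]' && python3 st.py;  python3 - <<'E'
from cell import *
import cv2,pickle
pickle.dump(camera_params("wrist"),open("w10.pkl","wb"));im=read_camera("wrist");cv2.imwrite("pics/w10.png",cv2.resize(im,None,fx=1.55,fy=1.55,interpolation=cv2.INTER_CUBIC))
E
```

```text
time_s: 16.5
tool_pos: [0.5369, 0.2186, 0.0901]
tool_rot: [180.0, 0.1, -9.8]
force: [-5.8, 0.1, 0.7]
grip_width: 0.0006
t 16.5 pos [0.5369 0.2186 0.0901] rot [ 1.7996e+02  1.2000e-01 -9.7800e+00] F tool [-5.73  0.84 -0.69] axis in tool [0.0217 0.1235 0.    ] lever theta if touching 0.3
```

View pics/w10.png

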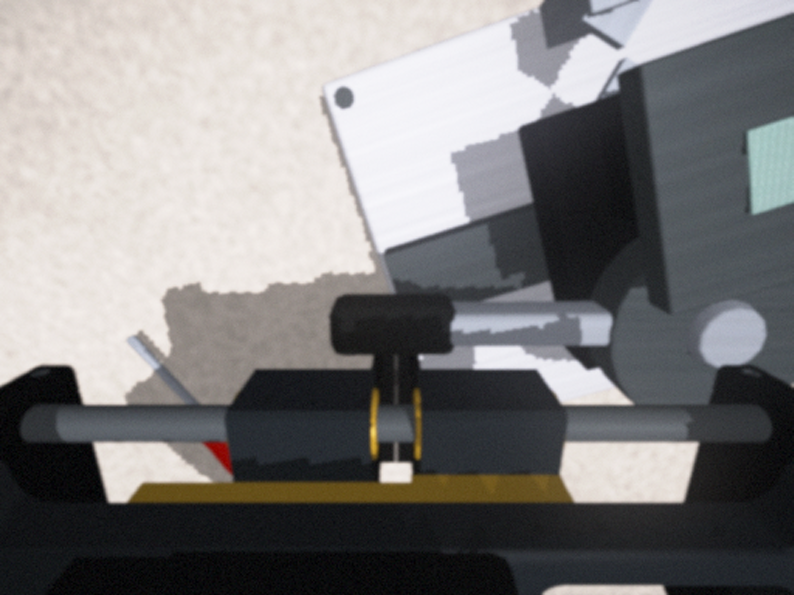

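```bash
python3 -m handwheel '[[0,0.002,-0.0003,0,0.016],[0,0.002,-0.0003,0,0.016],[0,0.002,-0.0003,0,0.016],[0,0.002,-0.0003,0,0.016]]' && python3 st.py
```

```text
time_s: 16.95
tool_pos: [0.5409, 0.2182, 0.0907]
tool_rot: [-180.0, -0.1, -10.7]
force: [-1.1, -0.5, -1.1]
grip_width: 0.0007
t 16.95 pos [0.5409 0.2182 0.0907] rot [-1.7997e+02 -1.0000e-01 -1.0730e+01] F tool [-0.95  0.72  1.11] axis in tool [ 0.0197  0.1235 -0.    ] lever theta if touching 0.333
```

The force has dropped from 5.7 to about 1 N, which points to a click. I'll look.

```bash
python3 - <<'E'
from cell import *
import cv2,pickle
pickle.dump(camera_params("wrist"),open("w11.pkl","wb"));im=read_camera("wrist");cv2.imwrite("pics/w11.png",cv2.resize(im,None,fx=1.55,fy=1.55,interpolation=cv2.INTER_CUBIC))
E
python3 st.py
```

```text
t 17.0 pos [0.5412 0.2182 0.0909] rot [-1.7996e+02 -1.3000e-01 -1.0740e+01] F tool [-0.26  0.61  0.99] axis in tool [ 0.0195  0.1235 -0.    ] lever theta if touching 0.334
```

View pics/w11.png

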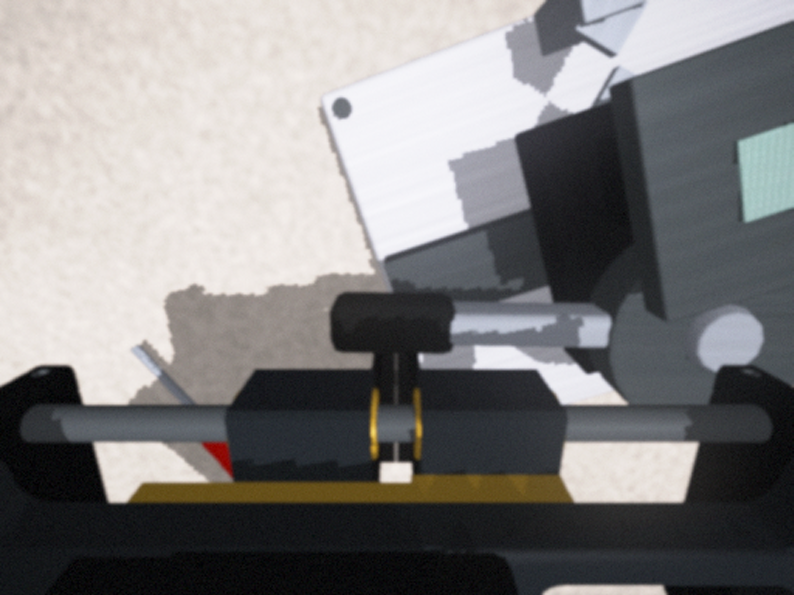

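The lever is still close to the finger but the force is gone, so it may be in mid-swing. I'll let half a second pass without pushing.

```bash
python3 -m handwheel '[[0,0,0,0,0],[0,0,0,0,0],[0,0,0,0,0],[0,0,0,0,0],[0,0,0,0,0]]' && python3 st.py; python3 - <<'E'
from cell import *
import cv2,pickle
pickle.dump(camera_params("wrist"),open("w12.pkl","wb"));im=read_camera("wrist");cv2.imwrite("pics/w12.png",cv2.resize(im,None,fx=1.55,fy=1.55,interpolation=cv2.INTER_CUBIC))
E
```

```text
time_s: 17.5
tool_pos: [0.5402, 0.2183, 0.0906]
tool_rot: [-180.0, -0.0, -10.7]
force: [0.7, -0.5, -0.0]
grip_width: 0.0004
t 17.5 pos [0.5402 0.2183 0.0906] rot [-1.800e+02 -2.000e-02 -1.073e+01] F tool [0.76 0.38 0.04] axis in tool [0.0205 0.1235 0.    ] lever theta if touching 0.326
```

View pics/w12.png

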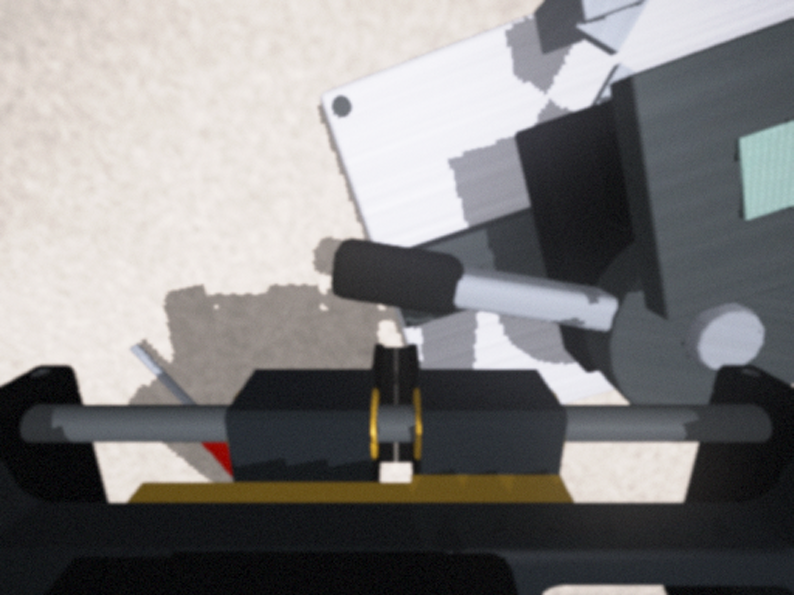

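It has clicked. The lever swung ahead to about (400,277), clear of the finger at (395,350), with no force. I'll back off, rise, and go over the tips for an alignment check.

```bash
python3 -m handwheel '[[0,-0.01,0,0,0],[0,-0.025,0,0,0],[0,-0.03,0,-0.02,0],[0,-0.03,0,-0.06,0],[0,-0.03,0,-0.1,0],[0,-0.03,0,-0.13,0],[0,-0.03,0,-0.135,0],[0,-0.03,0,-0.135,0]]' && python3 st.py; python3 - <<'E'
from cell import *
import numpy as np
o=get_obs();t=np.array([0.602,0.102,.225]);d=t-o["tool_pos"];y=np.radians(o["tool_rot"][2])
print("tx",d[0]*np.cos(y)+d[1]*np.sin(y),"ty",d[0]*np.sin(y)-d[1]*np.cos(y),"tz",-d[2],"twist",np.radians(o["tool_rot"][2]-7.96))
E
```

```text
time_s: 18.35
tool_pos: [0.5104, 0.2244, 0.2263]
tool_rot: [-180.0, -0.1, -10.7]
force: [-0.3, -0.6, -0.3]
grip_width: 0.0002
t 18.35 pos [0.5104 0.2244 0.2263] rot [-1.7998e+02 -1.1000e-01 -1.0700e+01] F tool [-0.15  0.69  0.34] axis in tool [0.0508 0.124  0.    ] lever theta if touching 0.09
tx 0.1127365823244866 ty 0.10329177031504257 tz 0.001322284274313551 twist -0.3257519293637851
```

```bash
python3 -m handwheel '[[0,0.01,0.01,0,-0.03],[0,0.03,0.027,0,-0.09],[0,0.055,0.05,0,-0.15],[0,0.08,0.073,0,-0.22],[0,0.1,0.092,0,-0.28],[0,0.11,0.101,0,-0.326],[0,0.113,0.103,0,-0.326],[0,0.113,0.103,0,-0.326],[0,0.113,0.103,0,-0.326]]' && python3 - <<'E'
from cell import *
import cv2,pickle
o=get_obs();print(o["tool_pos"],o["tool_rot"])
pickle.dump(camera_params("wrist"),open("w13.pkl","wb"));im=read_camera("wrist");cv2.imwrite("pics/w13r.png",im);cv2.imwrite("pics/w13.png",cv2.resize(im,None,fx=1.55,fy=1.55,interpolation=cv2.INTER_CUBIC))
cv2.imwrite("pics/w13c.png",cv2.resize(im[105:160,200:310],None,fx=7,fy=7,interpolation=cv2.INTER_CUBIC))
im=read_camera("scene");cv2.imwrite("pics/scene13c.png",cv2.resize(im[185:300,180:360],None,fx=4.4,fy=4.4,interpolation=cv2.INTER_CUBIC))
E
```

```text
time_s: 19.25
tool_pos: [0.6012, 0.1032, 0.2247]
tool_rot: [-180.0, 0.1, 8.0]
force: [-0.1, 0.8, 0.9]
grip_width: 0.0006
[0.60124325 0.10324699 0.22474596] [-1.79961004e+02  9.04970040e-02  8.02640559e+00]
```

View pics/w13.png

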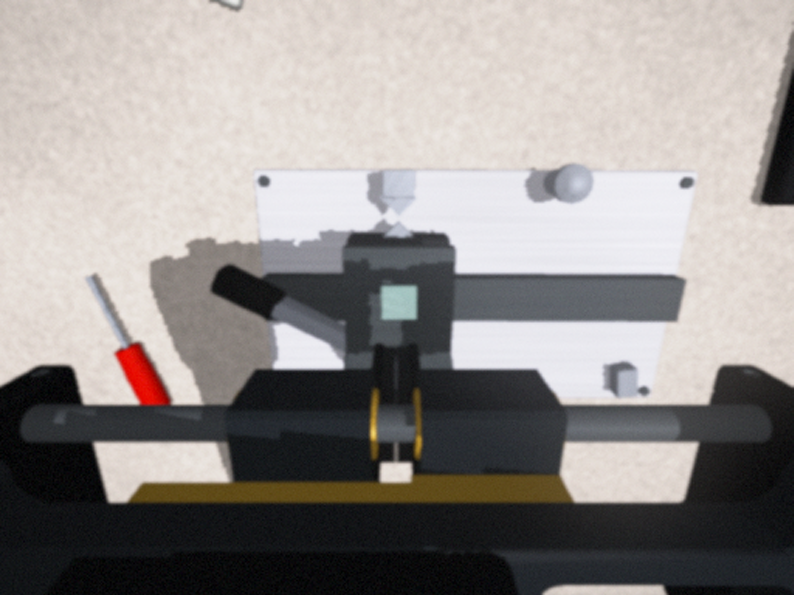

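View pics/w13c.png

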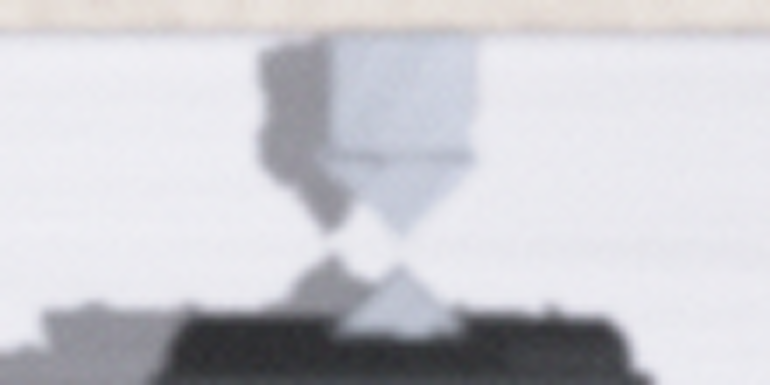

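View pics/scene13c.png

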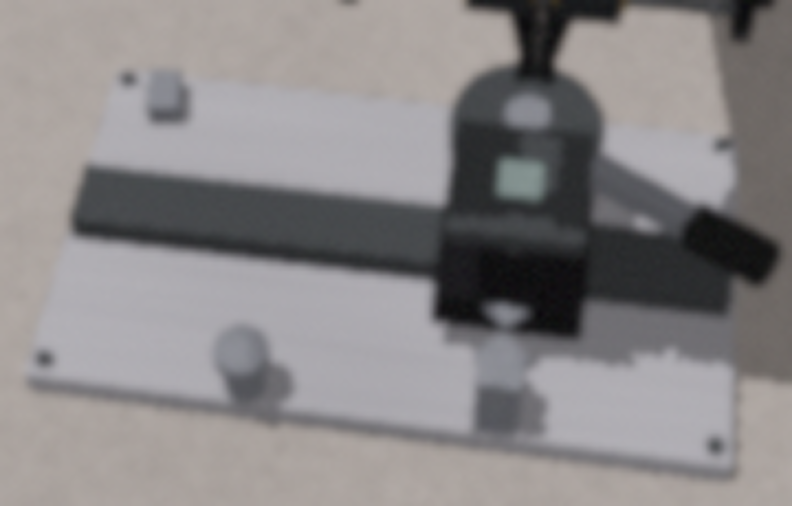

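The tips are both at column 401 of the 7x crop. Next I'll check the lever angle from the grip at about (248,293).

```bash
python3 - <<'E'
from al import *
W=pickle.load(open("w13.pkl","rb"))
n=lambda q:((q[0]+.5)/7-.5+200,(q[1]+.5)/7-.5+105)
a=np.radians(7.96);P=at_z(W,n((401,235)),.064);C=at_z(W,n((401,265)),.064);d=P-C
print("along",-np.sin(a)*d[0]+np.cos(a)*d[1],"across",np.cos(a)*d[0]+np.sin(a)*d[1])
for q in ((248,291),(252,293)):
    G=at_z(W,((q[0]+.5)/1.55-.5,(q[1]+.5)/1.55-.5),.105);d=G[:2]-np.array([.5373,.0932]);print("theta",np.arctan2(*d)+a,np.hypot(*d))
E
python3 st.py
```

```text
along 1.606939458661811e-05 across 0.005075628043236297
theta 0.524181176305426 0.12422365749586121
theta 0.5247131981228522 0.12114389549947278
t 19.35 pos [0.6015 0.1033 0.2254] rot [-1.7999e+02  2.0000e-02  8.0600e+00] F tool [ 0.14  0.25 -0.08] axis in tool [-0.065  0.001  0.   ] lever theta if touching 1.875
```

```bash
python3 -c "
from cell import *
print(sign_off())"
```

```text
the job is handed in; nothing more can be done
None
```

The carriage is in line with the square pointer, the clamp screw is tight, and the lever is one click over. I handed the job in at about 19.4 s; no verdict is reported.

I gripped the sample table, slid the carriage about 90 mm along the rail, let go, and pushed the lever round with closed fingers in small steps. The push built up to about 6.7 N, then dropped to nothing as the lever swung ahead of the finger. I stopped there and backed off.

**Last checks:**
- **Alignment:** the two tips measured 0.0 mm apart along the rail in the final wrist picture, and 5.1 mm apart across it, where about 4 mm was expected.
- **Lever:** it rests at about 0.52 rad past the base's +y. The push began to rise at roughly 0.2 rad, so the slip is about 0.3 rad, which is one click.
- **Robot:** it hung clear above the table, with no contact force beyond sensor noise.
- **Loose objects:** no contact showed with any of them. The screwdriver and gauge block look unmoved in the last pictures. I did not look at the bottle and jar again, but the arm never went near them.

**Disagreements:** before clamping, one reading off a coarse picture put the remaining offset at 4.2 mm instead of 2.5 mm. That caused a 2 mm overshoot, which I corrected. The tips' shadows disagreed with the tips by up to 2 mm; I went by the tips. Both are within the 5 mm allowed.

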